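Bring the amber vial before the reader and take the reading

TASK

Turn the sample carousel by pushing its spokes with the closed fingers until the amber vial (orange cap) stands squarely in front of the reader's window, and let the carousel come to rest there; only then press the red read button down and let it spring back. Nothing is to be grasped: do not touch or lift the vials, and leave the vials in their cups and all the other things where they are.

Things in the scene. Friction and masses are not known exactly. Their poses are not given: they have to be found in the camera images.
- station: fixed reading station: grey foot under the carousel and, joined to it, a white reader box (70 x 85 mm, 88 mm tall) whose side facing the carousel has a dark window. Origin on the bench on the carousel's vertical turning axis; x points level from there to the window's centre (the reader's line of sight, marked by yellow lines on foot and reader top), y to the left of that, z up
- window (a point): centre of the reader's window, 168 mm from the carousel's axis along the station's x, 62 mm above the bench
- carousel (a joint): carousel's angle in rad, counted from where it stood at the start (so it does not say which way it faces); grows anticlockwise seen from above. Turns either way without stops for more than a full turn, with light steady friction (0.06 N m), and stays where it is left
- carousel_top (a point): centre of the carousel's top, on its turning axis, 52 mm above the bench. The carousel is a 156 mm round plate (28 to 36 mm above the bench) with three grey cups (31 mm across, rims at 58 mm, centres 55 mm from the axis, 120 degrees apart) and, midway between the cups, three level spokes
- spoke1 (a point): push point on spoke 1: middle of its black sleeve, 118 mm from the axis, 43 mm above the bench. Spokes are 12 mm wide, 36 to 50 mm above the bench, end 140 mm from the axis, and are bare bench below (but for the 10 mm tall foot towards the reader). Seen from above, spokes 1, 2, 3 follow anticlockwise at 120 degrees, each 60 degrees from the cups beside it
- spoke2 (a point): push point on spoke 2: middle of its black sleeve, 118 mm from the axis, 43 mm above the bench. Spokes are 12 mm wide, 36 to 50 mm above the bench, end 140 mm from the axis, and are bare bench below (but for the 10 mm tall foot towards the reader). Seen from above, spokes 1, 2, 3 follow anticlockwise at 120 degrees, each 60 degrees from the cups beside it
- spoke3 (a point): push point on spoke 3: middle of its black sleeve, 118 mm from the axis, 43 mm above the bench. Spokes are 12 mm wide, 36 to 50 mm above the bench, end 140 mm from the axis, and are bare bench below (but for the 10 mm tall foot towards the reader). Seen from above, spokes 1, 2, 3 follow anticlockwise at 120 degrees, each 60 degrees from the cups beside it
- vial_amber: the amber vial: brown glass, orange cap, round, 22 mm in diameter and 50 mm tall, standing loose in one of the carousel's three cups (which one varies). Origin at the centre of its underside, 39 mm above the bench; its top is at 89 mm. Not to be touched.
- vial_white: clear vial with a white cap, round, 22 mm in diameter and 50 mm tall, standing loose in one of the carousel's three cups (which one varies). Origin at the centre of its underside, 39 mm above the bench; its top is at 89 mm. Not to be touched.
- vial_blue: clear vial with a blue cap, round, 22 mm in diameter and 50 mm tall, standing loose in one of the carousel's three cups (which one varies). Origin at the centre of its underside, 39 mm above the bench; its top is at 89 mm. Not to be touched.
- read_button (a joint): the read button's travel in m: 0 when up, 0.006 when fully down; it springs back; fully down takes 5 N
- read_button_top (a point): centre of the top face of the red round read button (30 mm across), on a low grey console (90 x 80 mm, 30 mm tall) standing fixed on the bench to the left or right of the carousel; it is pressed straight down
- sample_box: open white card box, 110 x 110 mm, 50 mm tall (vials in it up to 54 mm), on the other side from the button console. Origin at the centre of its underside. Bystander
- jar: closed jar, 60 mm across, 85 mm tall; origin at the centre of its underside. Bystander
- label_roll: roll of paper labels lying flat, 80 mm across, 35 mm tall; origin at the centre of its underside. Bystander
- carton: closed brown carton 70 x 100 mm, 60 mm tall; origin at the centre of its underside. Bystander
- brush: small bench brush, 160 mm long, lying near the robot; origin at its underside. Bystander
- beaker: clear plastic beaker, 70 mm across, 75 mm tall; origin at the centre of its underside. Bystander
Not all that is in view belongs to the job. What is shaped like the part that bears read_button but blue is not meant.

How it is judged (in metres and radians):
On the way, in this order (a step that is already met when the one before it is completed fails the run):
1. the amber vial stands in front of the reader's window, the carousel at rest (y of vial_amber in the frame of station between -0.008 and 0.008 m and x of vial_amber in the frame of station above 0.04 m and velocity of joint carousel between -0.05 and 0.05 rad/s), for 0.4 s.
2. the read button is pressed (more than 4 mm of its 6 mm), the amber vial still in front of the window (value of joint read_button above 0.004 m and y of vial_amber in the frame of station between -0.008 and 0.008 m and x of vial_amber in the frame of station above 0.04 m), for 0.05 s.
At the end, for the whole second after the job is handed in: the amber vial's centre is within 8 mm of the reader's line of sight, on the reader's side of the axis, the carousel is at rest (under 0.05 rad/s), all three vials stand seated and upright in their cups (tilt under 0.25 rad, raised less than 5 mm), and the button has sprung back up (under 2 mm) (all of step 1 and angle between each of vial_amber, vial_white, vial_blue's own z axis and vertical below 0.25 rad and height (world z) of each of vial_amber, vial_white, vial_blue below 0.044 m and value of joint read_button below 0.002 m); the robot touches nothing.
It fails at once if the read button is pressed while the amber vial is not in front of the window (value of joint read_button above 0.003 m and not (y of vial_amber in the frame of station between -0.008 and 0.008 m and x of vial_amber in the frame of station above 0.04 m)).
It fails at once if the robot touches a vial of the carousel (more than 1 N) (contact force between any of the fingers, the arm and vial_amber above 1 N or contact force between any of the fingers, the arm and vial_white above 1 N or contact force between any of the fingers, the arm and vial_blue above 1 N).
It fails at once if a vial is lifted or tipped out of its cup (height (world z) of any of vial_amber, vial_white, vial_blue above 0.05 m or angle between any of vial_amber, vial_white, vial_blue's own z axis and vertical above 0.4 rad).
It fails at once if a bystander (sample box, jar, label roll, carton, brush, beaker) is moved more than 15 mm (distance of any of sample_box, jar, label_roll, carton, brush, beaker from where it was at the start of the episode above 0.015 m).
It fails at once if a bystander is tipped over (angle between any of sample_box, jar, label_roll, carton, beaker's own z axis and vertical above 0.3 rad).
It also fails if it takes over 67 s, if anything falls off the work surface, if the arm or the gripper's body presses on something with over 40 N, if the wrist force passes 120 N, or if a joint passes its speed limit or range.

ROBOT

A 6-joint arm with a two-finger parallel gripper is mounted at the origin on the work surface. World frame = base frame: x ahead of the robot, y to its left, z up, the work surface at z = 0. Lengths are in m, angles in degrees, forces in N, time in s.
With the tool pointing down it reaches from about 0.375 to 0.825 m from the base axis. Payload 5.5 kg.
Tool frame: the origin (TCP) lies between the finger pads; the fingertips stand 25 mm ahead of it and the grasp point (between the pads) lies 6 mm ahead of it; z points along the fingers, y is the line along which they close (so a half turn about z gives the same grasp; the last joint's range is limited). The gripper opens to 85 mm and grips with 20 to 120 N. Pads are 22 mm wide; open, the fingers measure 114 mm over their backs; the gripper's body (76 mm by 85 mm) begins 54 mm behind the grasp point. The pads swing forward as they close: fully open they stand 13 mm farther back than shut.
Start: joints at [63.598, 17.962, -2.699, 69.339, 0, 90], TCP at [0.267, 0.537, 0.256] pointing down, gripper open.
Joint ranges: [-152.73, 152.73], [-39.44, 99.34], [-58.76, 71.6], [-118.89, 123.64], [-81.53, 83.1], [-180, 180]. Speed limits (degrees/s): [136.94, 136.94, 172.46, 180, 180, 180].

INTERFACE

Orientations are given as a 3x3 rotation matrix whose columns are the frame's x, y, z axes.
In Python, from plant import * gives the robot as it stands. Calls block until the motion is done:
- movep(position, orientation): joint-space move of the TCP to a pose.
- move_straight(position, velocity=0.15, rotation=None, max_force=None): straight line of the TCP; rotation=None keeps the orientation; velocity is the mean speed in m/s. With max_force (N) it stops when the force on the tool has changed by that much, and returns True; else False.
- set_joints(angles): joint-space move.
- move_gripper(opening, grasp_force=None): finger opening in m; grasp_force is the grip in N (None keeps the last); returns when the fingers have stopped.
- sleep(seconds).
- inverse_kinematics(position, orientation): joint angles nearest the present ones, or None.
- snapshot(name): name is "scene" or "top"; returns a dict with "pixels" (480x640x3 uint8, red, green, blue), "fx", "fy", "cx", "cy" (pixels), "k1" (the pictures are not rectified: a ray, as slopes to the right and down, at radius r is drawn at 1 + k1 r^2 times it, then the intrinsics apply), "pose" (4x4, takes a point from camera to world coordinates). Camera axes: x right, y down, z forward; pixel columns grow to the right and rows downward; lengths in m; the calibration is good to about 2 mm. A picture is of the moment at which its call begins. There is no depth.
A pose or a line that the arm cannot do raises IKError and nothing moves.
- hand_in(): hands the job in; it is judged then, once.
Readings, each from a call of its own:
- read_time_s(): time.
- read_qpos(): joint angles.
- read_joint_velocities(): joint speeds.
- read_joint_torque(): joint torques, N m.
- read_tcp_pos(): TCP position.
- read_orientation(): TCP orientation.
- read_ft_force(): force on the tool from outside, world axes, zero at the start.
- read_moment(): the same for the moment, N m.
- read_gripper_width(): finger opening in m.
- read_finger_force(): force on a finger pad.
Only numpy, scipy, OpenCV 4.12 (cv2) and the standard library are available. Lean on these libraries where they do the work, as an engineer would, in place of code of your own. Each camera call takes 0.05 s, during which the arm holds its last target. There are 200 camera calls.

## Working session

There is one attempt and no reset: what is moved stays moved. The work goes in short steps, each a Python script; the robot and the scene stay as the last script left them, time stands still between calls to the robot, and variables do not carry over. Pictures are saved under pics/ and viewed, at most 10 in all, crops included, and the job is handed in when it is done.

```bash
mkdir -p pics && python3 - <<'E'
from plant import *
import cv2
for n in("scene","top"):
    s=snapshot(n);cv2.imwrite(f"pics/{n}0.png",s["pixels"][:,:,::-1])
    print(n,{k:s[k] for k in s if k!="pixels"})
E
```

```text
scene {'fx': 446.4776910171791, 'fy': 446.4776910171791, 'cx': 324.23653980089597, 'cy': 236.1275115538607, 'k1': -0.018418291835131276, 'pose': array([[ 0.77476855,  0.41384607, -0.47798026,  1.00535106],
       [ 0.631942  , -0.48349259,  0.60570969, -0.60254589],
       [ 0.01957066, -0.77134062, -0.63612156,  0.72212128],
       [ 0.        ,  0.        ,  0.        ,  1.        ]])}
top {'fx': 577.3632836529121, 'fy': 577.3632836529121, 'cx': 326.61677838698915, 'cy': 231.3215791699543, 'k1': 0.05782846026942757, 'pose': array([[ 4.98595533e-04, -9.98851188e-01,  4.79171683e-02,
         4.63944218e-01],
       [-9.99999046e-01, -4.36290441e-04,  1.31071670e-03,
         4.33577297e-02],
       [-1.28830513e-03, -4.79177760e-02, -9.98850453e-01,
         1.27055121e+00],
       [ 0.00000000e+00,  0.00000000e+00,  0.00000000e+00,
         1.00000000e+00]])}
```

View pics/top0.png

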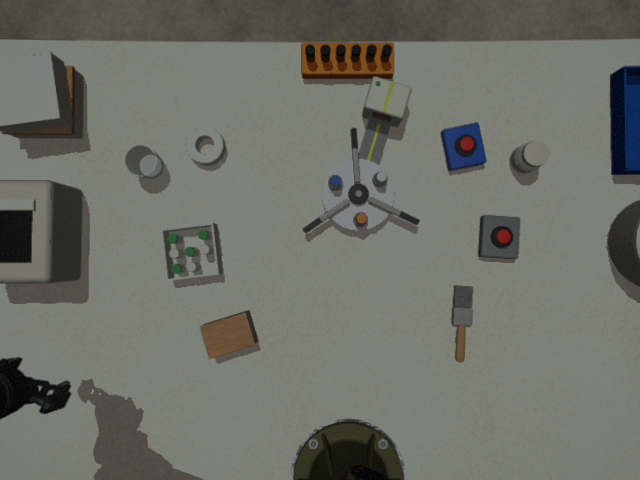

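View pics/scene0.png

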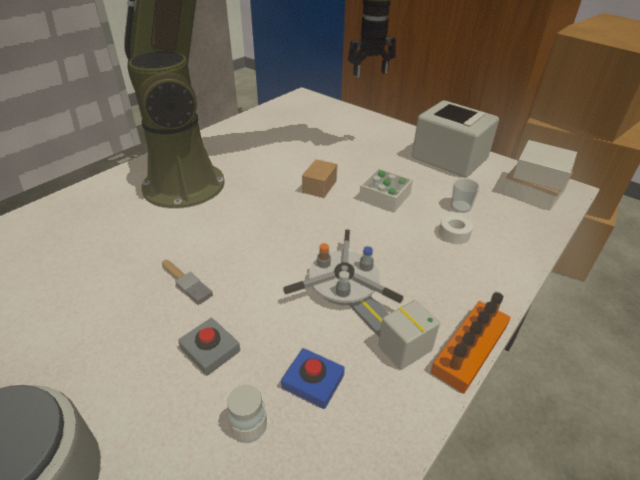

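The top view shows the carousel hub at about (359,194), the amber vial at (361,219) and the reader at (387,100). The grey console's button is at (503,237); the blue decoy is at (466,145). I'll enlarge this area next.

```bash
cat > h.py <<'E'
import numpy as np, cv2
def px2w(s,u,v,z):
    K=np.array([[s["fx"],0,s["cx"]],[0,s["fy"],s["cy"]],[0,0,1]])
    x,y=(u-s["cx"])/s["fx"],(v-s["cy"])/s["fy"]
    p=cv2.undistortPoints(np.array([[[u,v]]],float),K,np.array([s["k1"],0,0,0,0.]))[0,0]
    T=s["pose"]; d=T[:3,:3]@[p[0],p[1],1]; o=T[:3,3]
    return (o+d*(z-o[2])/d[2])
E
python3 - <<'E'
import cv2
i=cv2.imread("pics/top0.png")[70:270,290:530]
cv2.imwrite("pics/c0.png",cv2.resize(i[:, :150],None,fx=3,fy=3,interpolation=cv2.INTER_CUBIC)[:600])
E
```

```text
(no output)
```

View pics/c0.png

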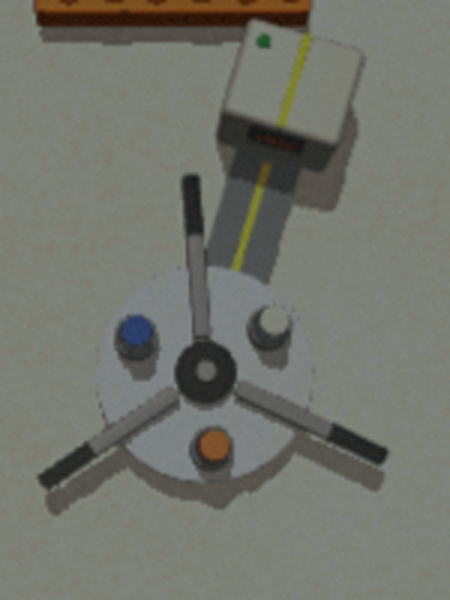

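The crop (3x, offset 290,70) shows:
- hub (206,371)
- spoke ends (191,178), (43,481) and (384,456)
- caps: amber (214,444), blue (135,330), white (274,320)
- yellow lines: foot (236,268)-(265,165), reader top (282,125)-(306,37)

```bash
python3 - <<'E'
from plant import *
from h import *
s=snapshot("top")
f=lambda a,b,z:px2w(s,(a+.5)/3-.5+290,(b+.5)/3-.5+70,z)
H=f(206,371,.052);print("hub",H)
for n,a,b,z in [("spA",191,178,.05),("spB",43,481,.05),("spC",384,456,.05),("amb",214,444,.089),("blu",135,330,.089),("whi",274,320,.089),("f1",236,268,.01),("f2",265,165,.01),("t1",282,125,.088),("t2",306,37,.088)]:
    p=f(a,b,z);d=p-H;print(n,p.round(4),np.hypot(*d[:2]).round(4),np.degrees(np.arctan2(d[1],d[0])).round(1))
d=f(306,37,.088)-f(282,125,.088);print(np.degrees(np.arctan2(d[1],d[0])))
d=f(265,165,.01)-f(236,268,.01);print(np.degrees(np.arctan2(d[1],d[0])))
print("btn",px2w(s,503,237,.038),px2w(s,503,237,.045))
c=snapshot("scene");print("btn",px2w(c,207,337,.038),px2w(c,207,337,.045),px2w(c,344,269,.052))
E
```

```text
hub [ 0.60300518 -0.0221982   0.052     ]
spA [ 0.7407 -0.0118  0.05  ] 0.1381 4.3
spB [0.5253 0.0928 0.05  ] 0.1388 124.0
spC [ 0.543  -0.1476  0.05  ] 0.139 -115.6
amb [ 0.5487 -0.0256  0.089 ] 0.0544 -176.4
blu [0.627  0.0284 0.089 ] 0.056 64.6
whi [ 0.6339 -0.0668  0.089 ] 0.0543 -55.4
f1 [ 0.6835 -0.0465  0.01  ] 0.0841 -16.8
f2 [ 0.7593 -0.0679  0.01  ] 0.1629 -16.3
t1 [ 0.7687 -0.0728  0.088 ] 0.1733 -17.0
t2 [ 0.8297 -0.0894  0.088 ] 0.2364 -16.5
-15.250098845350388
-15.732702736444384
btn [ 0.51116104 -0.32967922  0.038     ] [ 0.51089288 -0.32756064  0.045     ]
btn [ 0.5122002  -0.32591666  0.038     ] [ 0.51724617 -0.32874716  0.045     ] [ 0.6052402  -0.02341635  0.052     ]
```

One anticlockwise turn of about +160° does the job. I can push the left spoke (at 124°) all the way round on the robot's side, well clear of the reader. I'll stop short, look, and then finish.

```bash
cat >> h.py <<'E'
C=np.array([.604,-.0225])
def R(deg):
    c,s=np.cos(np.radians(deg)),np.sin(np.radians(deg))
    return np.array([[c,s,0],[s,-c,0],[0,0,-1.]])
def P(deg,z,r=.118):
    a=np.radians(deg); return [C[0]+r*np.cos(a),C[1]+r*np.sin(a),z]
E
python3 - <<'E'
from plant import *
from h import *
Z=.059
best=None
for y in (14,194):
    q=[inverse_kinematics(P(a,Z),R(y)) for a in (98,180,275)]
    print(y,[None if k is None else np.round(k,0) for k in q])
    if all(k is not None for k in q):
        m=max(abs(k[5]) for k in q)
        if best is None or m<best[0]: best=(m,y)
y=best[1];print("yaw",y)
move_gripper(0.0)
movep(P(98,.2),R(y))
move_straight(P(98,Z),.15,max_force=15)
print(read_tcp_pos(),read_ft_force(),read_gripper_width())
for a in range(110,271,16):
    if move_straight(P(a,Z),.1,max_force=15): print("stopped",a,read_ft_force());break
sleep(.3)
print(read_tcp_pos(),read_ft_force(),read_time_s())
s=snapshot("top")
cv2.imwrite("pics/t1.png",cv2.resize(s["pixels"][70:270,270:510,::-1],None,fx=3,fy=3,interpolation=cv2.INTER_CUBIC))
E
```

```text
14 [array([  9.,  26., -19.,  45.,   0., 175.]), array([ -3.,  16., -34.,  40.,   0., 163.]), array([-13.,  29., -13.,  48.,   0., 153.])]
194 [array([  9.,  26., -19.,  45.,   0.,  -5.]), array([ -3.,  16., -34.,  40.,   0., -17.]), array([-13.,  29., -13.,  48.,   0., -27.])]
yaw 194
[0.58834185 0.09458285 0.05990682] [0.50942599 0.91183329 0.46696479] -8.944740600585197e-05
[ 0.60352775 -0.14044776  0.05904363] [-0.12410305 -0.0426216  -0.34593216] 9.4917
```

View pics/t1.png

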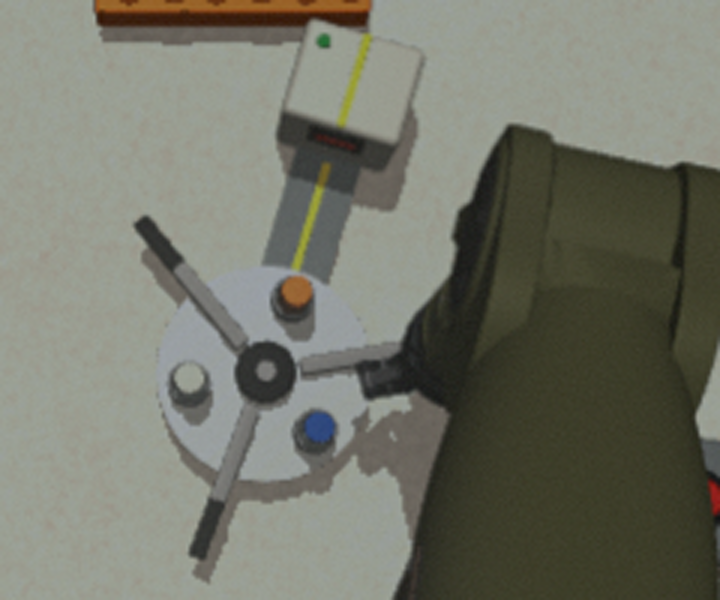

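The amber cap is at (297,290) in the crop, nearly on the line of sight. The visible spoke tips are at (143,221) and (199,554). I'll measure what's left.

```bash
python3 - <<'E'
from plant import *
from h import *
s=snapshot("top")
f=lambda a,b,z:px2w(s,(a+.5)/3-.5+270,(b+.5)/3-.5+70,z)
H=f(266,371,.052)
for n,a,b,z in [("spA",143,221,.05),("spB",199,554,.05),("amb",297,290,.089),("whi",190,376,.089),("blu",320,426,.089)]:
    p=f(a,b,z);d=p-H;print(n,p.round(4),np.hypot(*d[:2]).round(4),np.degrees(np.arctan2(d[1],d[0])).round(1))
E
```

```text
spA [0.71   0.0648 0.05  ] 0.1379 39.1
spB [0.4738 0.0251 0.05  ] 0.1376 159.9
amb [ 0.6545 -0.0415  0.089 ] 0.055 -20.6
whi [0.5953 0.0318 0.089 ] 0.0546 98.1
blu [ 0.561 -0.057  0.089] 0.0546 -140.3
```

The amber vial is about 4.3° short, so I'll make a final slow push, then retreat and check with the arm out of the way, above the button.

```bash
python3 - <<'E'
from plant import *
from h import *
Z=.059;y=194
move_straight(P(274.3,Z),.03,max_force=15)
sleep(.3)
move_straight(P(262,Z),.06)   # back off from the spoke
move_straight(P(262,.2),.15)
movep([.511,-.3285,.2],R(y))
sleep(.5)
print(read_tcp_pos(),read_time_s())
s=snapshot("top")
cv2.imwrite("pics/t2.png",cv2.resize(s["pixels"][70:270,290:530,::-1],None,fx=3,fy=3,interpolation=cv2.INTER_CUBIC))
E
```

```text
[ 0.51123849 -0.32814122  0.2000595 ] 13.3333
```

View pics/t2.png

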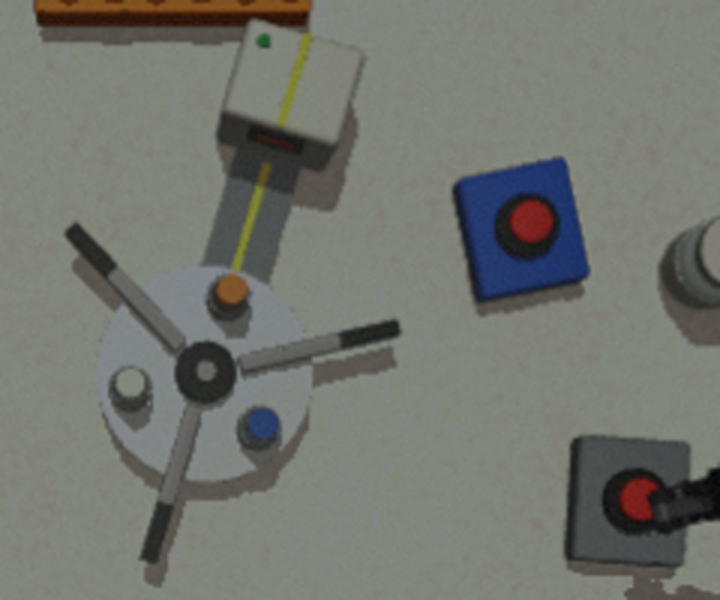

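Spoke tips are now at (72,230), (397,328) and (151,556), with the amber cap at (232,289). I'll compute the error and press only if it is small.

```bash
python3 - <<'E'
from plant import *
from h import *
s=snapshot("top")
f=lambda a,b,z:px2w(s,(a+.5)/3-.5+290,(b+.5)/3-.5+70,z)
H=f(206,371,.052);e=[]
for o,a,b,z in [(60,72,230,.05),(180,151,556,.05),(-60,397,328,.05),(0,232,289,.089)]:
    d=f(a,b,z)-H;e.append((np.degrees(np.arctan2(d[1],d[0]))-o+180)%360-180)
print(np.round(e,1),np.mean(e[:3]))
b=f(640,500,.045);print(b)
if abs(np.mean(e[:3])+16.2)<3:
    y=194
    b=np.array([(b[0]+.514)/2,(b[1]-.328)/2])
    move_straight([*b,.09],.12)
    hit=move_straight([*b,.05],.02,max_force=2); z0=read_tcp_pos()[2]; print("touch",hit,z0,read_ft_force())
    hit=move_straight([*b,z0-.012],.01,max_force=12); print("press",hit,read_tcp_pos(),read_ft_force())
    sleep(.3);print(read_tcp_pos(),read_ft_force())
    move_straight([*b,.2],.08)
    set_joints([-50]+list(read_qpos()[1:]))
    sleep(.5);print(read_ft_force(),read_time_s())
    s=snapshot("top");cv2.imwrite("pics/t3.png",cv2.resize(s["pixels"][70:270,290:530,::-1],None,fx=3,fy=3,interpolation=cv2.INTER_CUBIC))
E
```

```text
[-16.7 -16.6 -17.2 -17. ] -16.827628647040616
[ 0.51230191 -0.32758089  0.045     ]
touch True 0.07459181863103248 [ 0.05890897 -0.45956238  3.05896676]
press True [ 0.51307934 -0.32776423  0.07107403] [-1.13688555  1.04760737  5.56899615]
[ 0.51308928 -0.32774584  0.07105925] [-0.6309883   1.31546655  6.42277584]
[-0.96609589  0.50003769  0.55474973] 19.4083
```

View pics/t3.png

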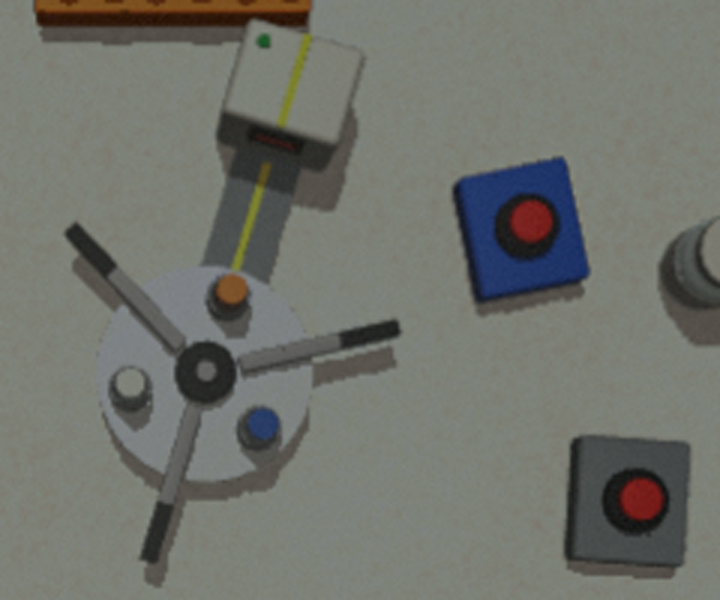

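The press stopped with about 6 N on the tool, which suggests the button bottomed out but isn't conclusive. Pressing again is harmless, so I'll repeat it firmer and log force against height.

```bash
python3 - <<'E'
from plant import *
from h import *
b=[.513,-.3278]
movep([*b,.1],R(194))
for z in (.080,.078,.076,.0745,.073,.0715,.070,.069):
    h=move_straight([*b,z],.02,max_force=25); sleep(.1); print(h,read_tcp_pos()[2].round(4),read_ft_force()[2].round(2))
    if h or read_ft_force()[2]>14:break
sleep(.2)
move_straight([*b,.2],.1)
set_joints([-50]+list(read_qpos()[1:]))
sleep(1);print(read_ft_force(),read_time_s())
E
```

```text
False 0.0802 -0.05
False 0.0779 -0.23
False 0.0762 1.43
False 0.0747 1.92
False 0.0732 3.55
False 0.0717 4.61
False 0.071 11.1
False 0.0709 17.4
[ 0.2137265  -0.18082751  0.41247742] 27.4333
```

The force rose steadily to 4.6 N, then stepped to 17 N at a hard stop at z = 0.071 m. That shows the button is fully down, and the first press reached the same height.

```bash
python3 -c "
from plant import *
print(hand_in())"
```

```text
the job is handed in; nothing more can be done
None
```

I turned the carousel until the amber vial stood within about 1° of the reader's line of sight. I then pressed the red button fully down twice, backed the arm off clear of everything and handed the job in; the hand-in returned no verdict.

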